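# Load a carving blank into the funnel nest until it latches

## Robot

A 6-joint arm with a two-finger parallel gripper is mounted at the origin on the work surface. World frame = base frame: x ahead of the robot, y to its left, z up, the work surface at z = 0. Lengths are in m, angles in rad, forces in N, time in s.
With the tool pointing down it reaches from about 0.3 to 0.75 m from the base axis. Payload 8.5 kg.
Tool frame: the origin (TCP) lies midway between the tips of the shut fingers; the grasp point (between the pads) lies manip.tcp_to_grasp behind it (manip.tcp_to_grasp is the distance from the TCP to the grasp point, in m); z points along the fingers, x is the direction in which the jaws open and shut, and the axes are right-handed (so a half turn about z gives the same grasp; the last joint's range is limited). The gripper opens to 85 mm and grips with 20 to 120 N. Pads are 22 mm wide; open, the fingers measure 114 mm over their backs; the gripper's body (76 mm by 85 mm) begins 54 mm behind the grasp point. The pads swing forward as they close: fully open they stand 13 mm farther back than shut.
Start: joints at [0.947, 0.381, 1.297, -0, 1.464, -0.215], TCP at [0.219, 0.505, 0.231] pointing down, gripper open.
Joint ranges: [-3.11, 3.11], [-0.89, 2.33], [0.22, 2.48], [-1.42, 4.56], [0.17, 2.85], [-2.88, 2.88]. Speed limits (rad/s): [2.39, 2.39, 3.14, 3.14, 3.14, 3.14].

## Interface

Orientations are given as a 3x3 rotation matrix whose columns are the frame's x, y, z axes.
In Python, from workcell import manip gives the robot as it stands. The module is installed in compiled form; this text tells all that it offers.
- The arm moves only by the tool apply_moves, never from a script. Its argument "plan" is one flat list of numbers, 5 for each row, row after row: the shift along the world's x, y, z in mm, then the turn about the world's z in rad, then the opening, from 0 (shut) to 1 (fully open). In form: [dx, dy, dz, twist, claw, dx, dy, dz, twist, claw, ...]. A call has 1 to 12 rows; each row is the pose to reach, as a shift and turn from the pose commanded when the call began; what a row does not reach only later rows make up. A row lasts 1/12 s, in which the tool goes at most 41.7 mm and 7.16 degrees, less where a joint would pass 70% of its speed; a pose out of reach is approached as far as the arm can. A call with a gripper value outside its range is refused whole. The fingers move at their own pace and stop on an object; "grip_force" is the grip in N (left out, the last holds). Time passes only in rows, so rows that repeat a pose let the fingers close. It gives the time, the measured TCP pose, the force and the opening at its end, in the units of the state.
- manip.get_obs(): the state, without advancing time (a new reading comes with each control period).
- manip.grab_frame(name): name is "side" or "top" or "wrist"; returns a dict with "color" (420x560x3 uint8, red, green, blue), "mtx" (3x3 intrinsics, pixels), "R" (3x3) and "t" (3): a world point X has camera coordinates R X + t. Camera axes: x right, y down, z forward; pixel columns grow to the right and rows downward; lengths in m; the calibration is good to about 2 mm. A picture is of the moment at which its call begins. There is no depth.
- manip.hand_in(): hands the job in, once; it reports no verdict.
The state is a dict: "time_s": time; "joint_pos": joint angles; "joint_vel": joint speeds; "effort": joint torques, N m; "tcp_pos": TCP position; "eef_rot": TCP orientation; "ft_force": force on the tool from outside, world axes, zero at the start; "wrist_torque": the same for the moment, N m; "grip_width": finger opening in m.
Only numpy, scipy, OpenCV 4.12 (cv2) and the standard library are available. Lean on these libraries where they do the work, as an engineer would, in place of code of your own. Each camera call takes 0.05 s, during which the arm holds its last target. There are 200 camera calls.

## Task

Put the oblong wooden blank on the bench between the funnel rails of the loading nest, bevelled nose first, and push it along the throat against the spring bumper until the side latch snaps in behind its tail and holds it there. Push gently enough not to bruise the wood, let go, and leave everything else on the bench where it is.

Things in the scene. Friction and masses are not known exactly. Their poses are not given: they have to be found in the camera images.
- blank: Wooden carving blank to load: 110 mm long (x), 54 wide (y), 46 high (z), 0.13 to 0.27 kg. The two upright corners of its nose end (+x) are bevelled 10 mm; its tail (-x) is square. Thin cross lines on its top. Origin: centre of its underside. Lies flat on the bench left (+y) of the nest.
- nose (a point): Centre of the blank's bevelled nose face, 55 mm along +x from the blank's origin, 23 mm above its underside.
- nest: Polished, waxed steel loading nest fixed to the bench, no floor: the blank slides on the bench. Origin: on the bench and centre line, where funnel meets throat; +x is the loading direction. Rails 12 mm thick, 26 high: from x = -70 mm they converge 22 degrees a side to x = 0, then run parallel, 57 mm apart inside, to x = 155 mm. A locked stop carriage with bumper and latch closes the far end.
- mouth (a point): Middle of the nest's mouth at bench height, x = -70 mm in the nest's frame; 114 mm wide inside between the rails. Blank set down here, nose in, can then be pushed from behind its tail.
- zero (a point): Point on the nest's centre line at x = 120 mm, 22 mm above the bench. The untouched bumper's face lies between here and 25 mm farther along +x: the carriage is locked at a setting that differs each time and is not measured, so home must be found by feel. The latch's catching face is always 107 mm behind (-x) the untouched bumper's face.
- bumper (a joint): Travel (m) of the rubber-faced spring bumper, 34 mm wide, 8 to 36 mm above the bench: 0 untouched, grows along the nest's +x, hard end 0.006. Spring 2.5 N/mm. The latch drops in at about 0.003 (some 12 N of push with drag); a latched blank holds it near 0.0025; an unlatched one is pushed back. Over 22 N between blank and bumper bruises the wood.
- latch (a joint): Sideways travel (m) of the spring latch, a steel wedge 28 to 39 mm above the bench, reaching over the +y rail 7 mm into the throat: 0 sprung out, about 0.006 while the blank's side holds it back (drag up to about 5 N), near 0 again behind the tail. Middle 40 mm of the tail stays clear for pushing. Its arm stands outside the +y rail, up to 45 mm high.
- offcut: Bystander, to be left alone: short square-ended wooden offcut, 68 x 56 x 48 mm; not the blank. Origin: centre of its underside.
- mallet: Bystander, to be left alone: carver's wooden mallet lying on the bench. Origin: under it, on the bench.
- gouge1: Bystander, to be left alone: carving gouge with wooden handle. Origin: under it, on the bench.
- gouge2: Bystander, to be left alone: second carving gouge. Origin: under it, on the bench.
- bun_foot: Bystander, to be left alone: turned round wooden foot, 72 mm across, 52 mm high. Origin: centre of its underside.
- wax_tin: Bystander, to be left alone: flat round metal tin, 80 mm across, 50 mm high. Origin: centre of its underside.
- glue_pot: Bystander, to be left alone: white plastic pot, 80 mm across, 85 mm high. Origin: centre of its underside.

How it is judged:
By the outcome, as a careful person would: the job done as asked, in the order asked, and still so for the second after the job is handed in, with the robot touching nothing.
It also fails if it takes over 61 s, if anything falls off the work surface, if the arm or the gripper's body presses on something with over 40 N, if the wrist force passes 120 N, or if a joint passes its speed limit or range.

## Working session

There is one attempt and no reset: what is moved stays moved. The work goes in short steps, Python scripts to look and compute and a tool call to move; the robot and the scene stay as the last step left them, time stands still between calls to the robot, and variables do not carry over. Pictures are saved under pics/ and viewed, about 8 in all and at most 12, crops included, and the job is handed in when it is done.

Besides the shell and the picture viewer there is one more tool, called after "Request:" in YAML: its name, and indented under it one key for each argument. apply_moves: Moves the arm, as the interface text tells. Its arguments: {"type":"object","properties":{"plan":{"type":"array"},"grip_force":{"type":"number"}},"required":["plan"]}

```bash
mkdir -p pics; cat > h.py <<'E'
import numpy as np, cv2
from workcell import manip
def shot(cam,name):
    f=manip.grab_frame(cam); cv2.imwrite(f'pics/{name}.png',f['color'][:,:,::-1]); np.savez(f'pics/{name}.npz',**{k:f[k] for k in('color','mtx','R','t')}); return f
def p2w(f,u,v,z):
    M=np.array(f['mtx']);R=np.array(f['R']);t=np.array(f['t'])
    c=-R.T@t; d=R.T@np.linalg.inv(M)@np.array([u,v,1.]); return c+d*(z-c[2])/d[2]
def w2p(f,X):
    p=np.array(f['mtx'])@(np.array(f['R'])@np.array(X)+np.array(f['t'])); return p[:2]/p[2]
E
python3 - <<'E'
from h import *
for c in('top','side','wrist'):
    f=shot(c,c+'0'); print(c,(-f['R'].T@f['t']).round(3),f['R'].round(2).tolist(),f['mtx'][0,0])
a=[cv2.imread(f'pics/{c}0.png') for c in('top','side')]
cv2.imwrite('pics/top_big.png',cv2.resize(a[0],(800,600),interpolation=cv2.INTER_CUBIC))
o=manip.get_obs(); print({k:np.round(v,3).tolist() for k,v in o.items()}, manip.tcp_to_grasp)
E
```

```text
top [0.361 0.007 1.441] [[-0.02, -1.0, -0.0], [-0.99, 0.02, -0.15], [0.15, -0.0, -0.99]] 430.31403502033595
side [ 0.358 -0.987  0.86 ] [[0.98, -0.19, 0.0], [-0.12, -0.63, -0.77], [0.15, 0.75, -0.64]] 465.4843148957916
wrist [0.153 0.534 0.374] [[0.4, 0.92, -0.0], [0.88, -0.38, 0.28], [0.26, -0.11, -0.96]] 358.06942252062305
{'time_s': 0.15, 'joint_pos': [0.947, 0.381, 1.298, 0.0, 1.464, -0.215], 'joint_vel': [0.001, 0.0, -0.003, 0.001, -0.001, 0.0], 'effort': [0.001, -44.863, -23.134, -0.0, 0.004, 0.0], 'tcp_pos': [0.219, 0.505, 0.231], 'eef_rot': [[0.397, 0.918, -0.001], [0.918, -0.397, -0.001], [-0.001, -0.0, -1.0]], 'ft_force': [-0.943, -0.898, -0.273], 'wrist_torque': [-0.022, -0.001, 0.006], 'grip_width': 0.085} 0.0187
```

View pics/top_big.png

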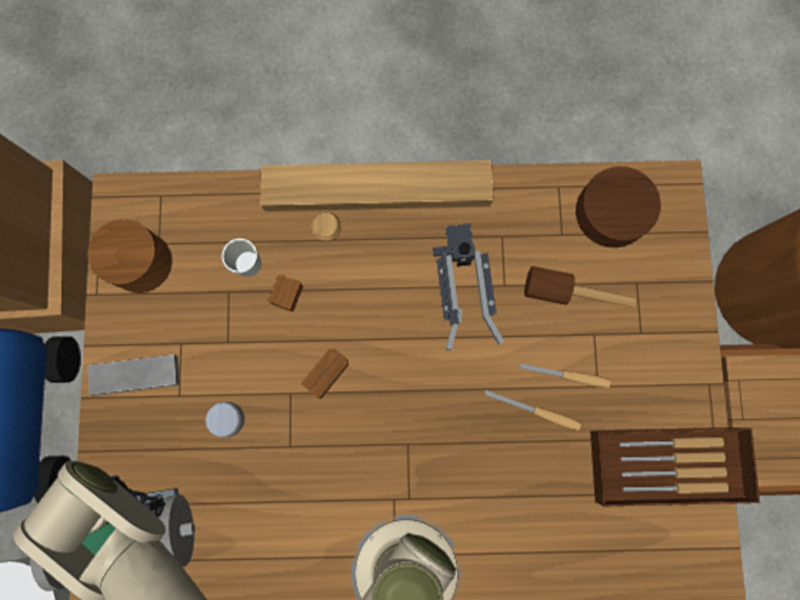

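View pics/side0.png

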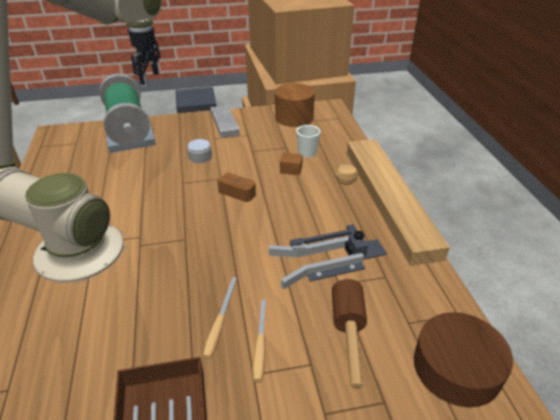

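The top view (800 px) shows the blank at about (325,372), the offcut at (286,292), and the nest with its mouth near (475,347) and carriage at (460,245). I'll enlarge the blank and the nest.

```bash
python3 - <<'E'
import cv2,numpy as np
a=cv2.imread('pics/top0.png')
b=cv2.resize(a[235:285,200:255],None,fx=7,fy=7,interpolation=cv2.INTER_CUBIC) # u0=200,v0=235
n=cv2.resize(a[150:250,295:360],None,fx=6,fy=6,interpolation=cv2.INTER_CUBIC) # u0=295,v0=150
W=np.zeros((600,b.shape[1]+n.shape[1]+10,3),np.uint8); W[:b.shape[0],:b.shape[1]]=b; W[:n.shape[0],b.shape[1]+10:]=n
print(b.shape,n.shape); cv2.imwrite('pics/crop1.png',W)
E
```

```text
(350, 385, 3) (600, 390, 3)
```

View pics/crop1.png

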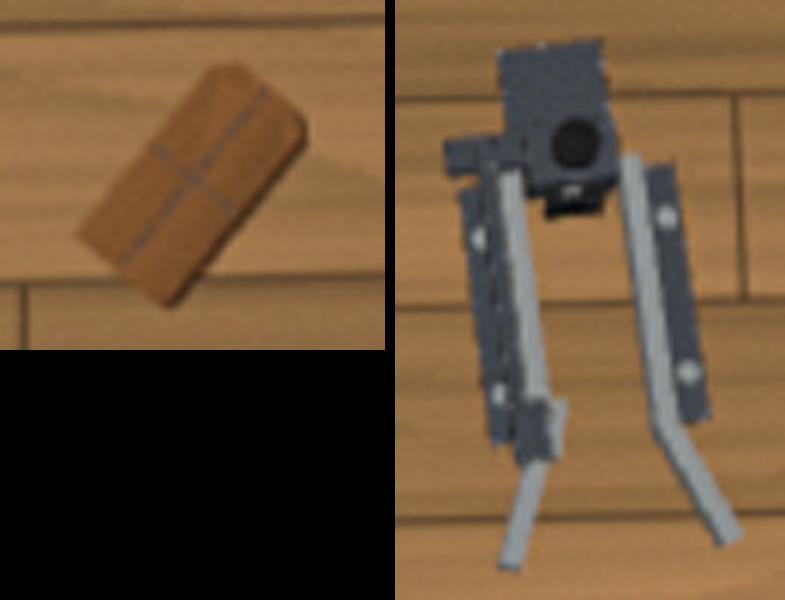

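```bash
python3 - <<'E'
from h import *
f=np.load('pics/top0.npz')
B=lambda x,y,z:p2w(f,(x+.5)/7-.5+200,(y+.5)/7-.5+235,z)[:2]
N=lambda x,y,z:p2w(f,(x-395+.5)/6-.5+295,(y+.5)/6-.5+150,z)[:2]
c=B(193,178,.046); a=B(265,88,.046)-B(123,260,.046); b=B(150,145,.046)-B(235,210,.046)
print('blank',c.round(4),np.degrees(np.arctan2(a[1],a[0])),np.degrees(np.arctan2(b[1],b[0]))-90,np.linalg.norm(a))
P={k:N(*v,.026) for k,v in dict(l1=(520,175),l2=(549,395),r1=(620,155),r2=(653,433),ml=(521,571),mr=(720,546),ml2=(498,568),mr2=(742,533)).items()}
for k,v in P.items(): print(k,v.round(4))
for s in('l','r'):
    d=P[s+'1']-P[s+'2']; print(s,np.degrees(np.arctan2(d[1],d[0])))
m=P['ml']-P['mr']; print('mouth',np.linalg.norm(m),np.degrees(np.arctan2(m[1],m[0]))-90,(P['ml']+P['mr'])/2)
E
```

```text
blank [0.4445 0.1747] -40.27438981176806 -38.20352617038122 0.1019879694250218
l1 [ 0.7126 -0.1219]
l2 [ 0.5869 -0.1336]
r1 [ 0.7228 -0.1786]
r2 [ 0.5643 -0.1903]
ml [ 0.4894 -0.1146]
mr [ 0.5007 -0.2245]
ml2 [ 0.4913 -0.102 ]
mr2 [ 0.5076 -0.2369]
l 5.314771280539151
r 4.248900772760594
mouth 0.11045637287233429 5.891928954490808 [ 0.49506817 -0.16951719]
```

Request:
apply_moves:
  plan: [225, -330, -40, -0.28, 1, 225, -330, -40, -0.28, 1, 225, -330, -40, -0.28, 1, 225, -330, -40, -0.28, 1, 225, -330, -40, -0.28, 1, 225, -330, -40, -0.28, 1, 225, -330, -40, -0.28, 1, 225, -330, -40, -0.28, 1, 225, -330, -40, -0.28, 1, 225, -330, -40, -0.28, 1, 225, -330, -40, -0.28, 1, 225, -330, -40, -0.28, 1]

```text
time_s: 1.15
tcp_pos: [0.444, 0.1737, 0.1909]
eef_rot: [[0.638, 0.77, -0.001], [0.77, -0.638, 0.0], [-0.001, -0.001, -1.0]]
ft_force: [0.0, 0.1, 0.7]
grip_width: 0.0857
```

```bash
python3 - <<'E'
from h import *
f=shot('wrist','w1'); g=shot('top','top1'); o=manip.get_obs(); print(o['tcp_pos'],o['time_s'],np.degrees(np.arctan2(o['eef_rot'][1][0],o['eef_rot'][0][0])))
print([w2p(f,(.4445,.1747,.046)).round(1)])
a=cv2.resize(cv2.imread('pics/w1.png'),(800,600)); cv2.imwrite('pics/w1b.png',a)
E
```

```text
[0.44311034 0.17521618 0.19130369] 1.25 50.56123529759062
[array([285.1, 191.4])]
```

View pics/w1b.png

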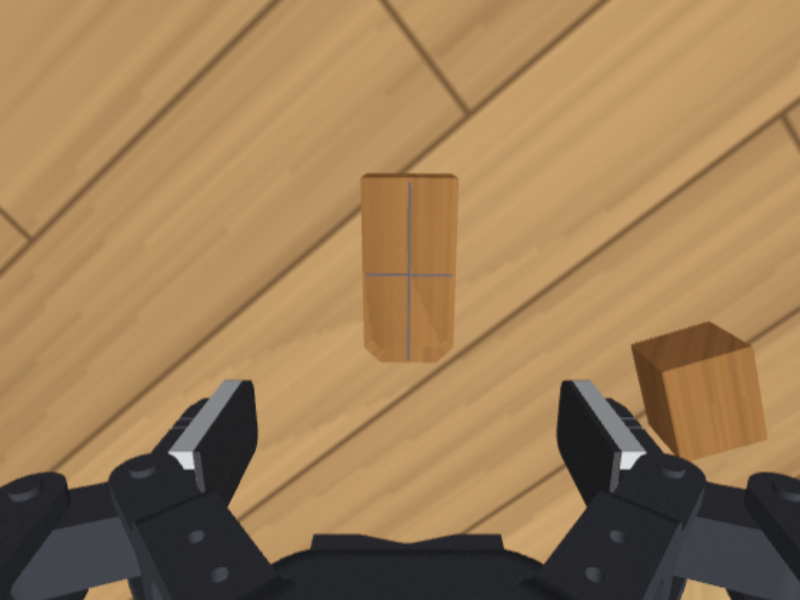

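The wrist view confirms the blank: cross at (409,274) in the 800 px picture, exactly where predicted, with the bevelled end toward +x/-y and the jaws aligned. Now the grasp.

Request:
apply_moves:
  plan: [0, 0, -40, 0, 1, 0, 0, -80, 0, 1, 0, 0, -120, 0, 1, 0, 0, -155, 0, 1, 0, 0, -183, 0, 1, 0, 0, -183, 0, 1, 0, 0, -183, 0, 0.3, 0, 0, -183, 0, 0.3, 0, 0, -183, 0, 0.3, 0, 0, -183, 0, 0.3, 0, 0, -183, 0, 0.3, 0, 0, -183, 0, 0.3]
  grip_force: 40

```text
time_s: 2.25
tcp_pos: [0.4446, 0.1752, 0.0104]
eef_rot: [[0.635, 0.772, 0.004], [0.772, -0.635, 0.001], [0.003, 0.003, -1.0]]
ft_force: [-1.4, 1.8, 9.5]
grip_width: 0.0531
```

Request:
apply_moves:
  plan: [0, 0, 20, 0, 0.3, 0, 0, 55, 0, 0.3, 0, 0, 90, 0, 0.3, 5, -38, 90, 0.1, 0.3, 10, -77, 90, 0.2, 0.3, 14, -116, 90, 0.3, 0.3, 18, -155, 90, 0.4, 0.3, 22, -194, 90, 0.5, 0.3, 26, -233, 90, 0.6, 0.3, 29, -272, 90, 0.7, 0.3, 31, -310, 90, 0.78, 0.3, 33, -346, 90, 0.78, 0.3]

```text
time_s: 3.25
tcp_pos: [0.4765, -0.1736, 0.0997]
eef_rot: [[-0.095, 0.995, 0.002], [0.995, 0.095, -0.001], [-0.001, 0.002, -1.0]]
ft_force: [0.2, 0.5, -0.9]
grip_width: 0.0534
```

```bash
python3 - <<'E'
from h import *
s=shot('side','s2'); f=shot('top','t2'); o=manip.get_obs(); print(o['tcp_pos'],o['grip_width'],o['ft_force'],o['time_s'],np.degrees(np.arctan2(o['eef_rot'][1][0],o['eef_rot'][0][0])))
a=cv2.resize(s['color'][200:320,230:430,::-1],None,fx=4,fy=4,interpolation=cv2.INTER_CUBIC); cv2.imwrite('pics/s2c.png',a)
E
```

```text
[ 0.47727039 -0.17622614  0.09962599] 0.0534345270565342 [ 0.35652016 -0.01671682 -0.92992393] 3.35 94.9529346990984
```

View pics/s2c.png

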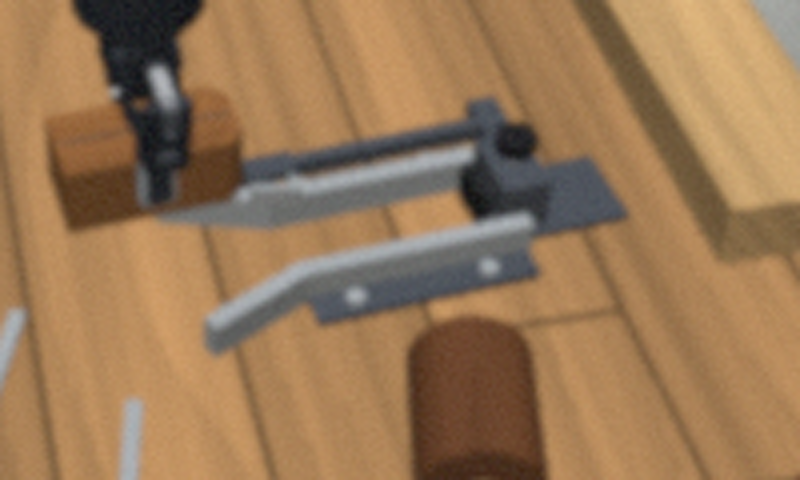

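Request:
apply_moves:
  plan: [-6, 0, -35, 0, 0.3, -6, 0, -65, 0, 0.3, -6, 0, -80, 0, 0.3, -6, 0, -87, 0, 0.3, -6, 0, -89, 0, 0.3, -6, 0, -89, 0, 0.3]

```text
time_s: 3.85
tcp_pos: [0.4708, -0.1709, 0.0106]
eef_rot: [[-0.092, 0.996, 0.001], [0.996, 0.092, -0.0], [-0.001, 0.001, -1.0]]
ft_force: [0.6, -0.7, -0.6]
grip_width: 0.0535
```

Request:
apply_moves:
  plan: [0, 0, 0, 0, 0.78, 0, 0, 0, 0, 0.78, 0, 0, 0, 0, 0.78, 0, 0, 30, 0, 0.78, 0, 0, 70, 0, 0.78, -40, -4, 80, 0, 0, -80, -8, 80, 0, 0, -90, -8, 80, 0, 0, -90, -8, 80, 0, 0, -90, -8, 80, 0, 0]

```text
time_s: 4.68
tcp_pos: [0.3812, -0.1798, 0.0898]
eef_rot: [[-0.09, 0.996, 0.001], [0.996, 0.09, -0.001], [-0.001, 0.001, -1.0]]
ft_force: [0.0, -0.2, -0.2]
grip_width: 0.0056
```

```bash
python3 - <<'E'
from h import *
s=shot('wrist','w3'); o=manip.get_obs(); print(o['tcp_pos'],o['grip_width'],o['ft_force'],o['time_s'])
cv2.imwrite('pics/w3b.png',cv2.resize(s['color'][:,:,::-1],(800,600)))
E
```

```text
[ 0.38164335 -0.17979669  0.08959123] 0.0005793252970511127 [ 0.61103591  0.09836085 -0.4011054 ] 4.7333
```

View pics/w3b.png

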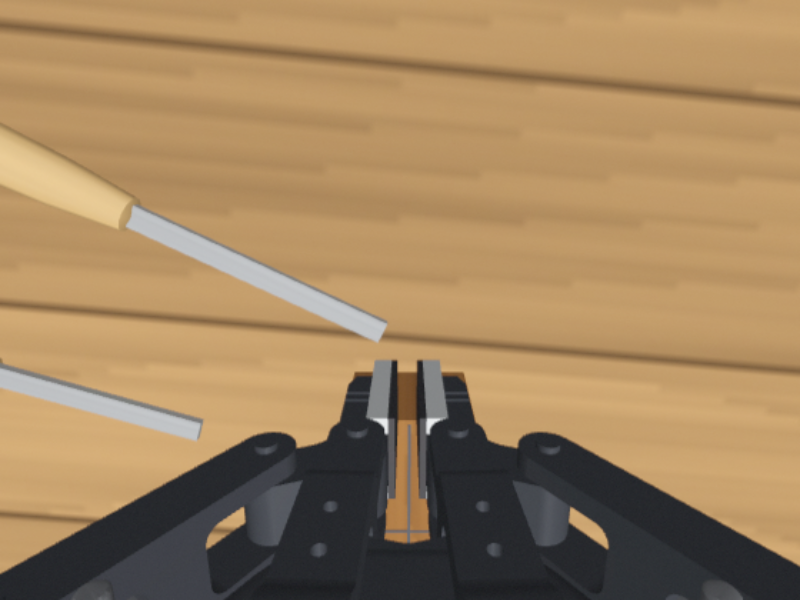

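The wrist view shows the blank tail edge at (354–466, 373) and a gouge tip at (380,335) just behind it. I'll get the clearance from those.

```bash
python3 - <<'E'
from h import *
f=np.load('pics/w3.npz'); k=.7
for n,u,v,z in(('gtip',386,325,.008),('gtip',378,340,.008),('gtip2',200,430,.008),('tailL',354,373,.046),('tailR',466,373,.046),('cross',408,530,.046)): print(n,p2w(f,u*k,v*k,z).round(4))
E
```

```text
gtip [ 0.3916 -0.1875  0.008 ]
gtip [ 0.3994 -0.1907  0.008 ]
gtip2 [ 0.4554 -0.2753  0.008 ]
tailL [ 0.3992 -0.1983  0.046 ]
tailR [ 0.3951 -0.1537  0.046 ]
cross [ 0.4726 -0.1698  0.046 ]
```

Bottom tail edge is at x≈0.416. The gouge tip (about 0.395, -0.189) lies where the fingers would descend, so I'll start the push above it at z≈0.030 and lower once past it.

Request:
apply_moves:
  plan: [0, 0, -30, 0, 0, 0, 0, -60, 0, 0, 0, 0, -60, 0, 0, 10, 1, -60, 0, 0, 17, 1.5, -60, 0, 0, 22, 2, -60, 0, 0, 28, 2.5, -60, 0, 0, 34, 3, -60, 0, 0, 40, 3.5, -60, 0, 0, 46, 4, -60, 0, 0, 52, 4.5, -60, 0, 0, 52, 4.5, -60, 0, 0]

```text
time_s: 5.73
tcp_pos: [0.4339, -0.175, 0.0294]
eef_rot: [[-0.091, 0.996, 0.001], [0.996, 0.091, -0.001], [-0.001, 0.001, -1.0]]
ft_force: [0.8, -0.6, 0.1]
grip_width: 0.0
```

Request:
apply_moves:
  plan: [-4, 0, 0, 0, 0, -4, 0, -10, 0, 0, -4, 0, -18, 0, 0, 0, 0, -18, 0, 0, 5, 0.5, -18, 0, 0, 10, 1, -18, 0, 0, 15, 1.5, -18, 0, 0, 20, 2, -18, 0, 0]

```text
time_s: 6.4
tcp_pos: [0.4533, -0.1728, 0.0115]
eef_rot: [[-0.091, 0.996, 0.0], [0.996, 0.091, -0.0], [-0.0, 0.0, -1.0]]
ft_force: [-0.3, 0.8, 0.0]
grip_width: 0.0001
```

```bash
python3 - <<'E'
from h import *
o=manip.get_obs(); print(o['tcp_pos'],o['ft_force'],o['time_s'])
s=shot('side','s4'); t=shot('top','t4')
a=cv2.resize(s['color'][200:300,240:380,::-1],None,fx=4,fy=4,interpolation=cv2.INTER_CUBIC)
cv2.imwrite('pics/s4c.png',a)
E
```

```text
[ 0.45333656 -0.17280799  0.01152666] [-0.31596097  0.76501925  0.04500366] 6.4
```

View pics/s4c.png

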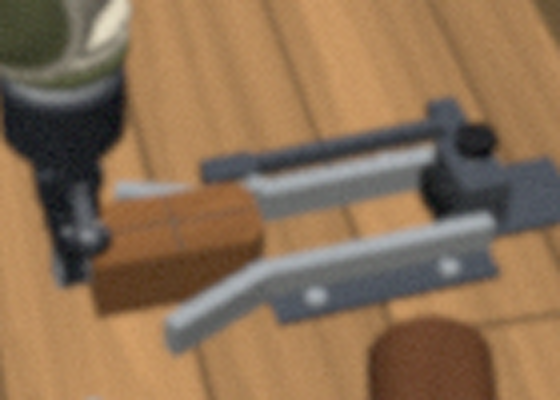

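Request:
apply_moves:
  plan: [5, 0.4, 0, 0, 0, 10, 0.9, 0, 0, 0, 15, 1.3, 0, 0, 0, 20, 1.8, 0, 0, 0, 25, 2.2, 0, 0, 0, 30, 2.6, 0, 0, 0, 35, 3.1, 0, 0, 0, 40, 3.5, 0, 0, 0]

```text
time_s: 7.17
tcp_pos: [0.4921, -0.1691, 0.0114]
eef_rot: [[-0.091, 0.996, -0.002], [0.996, 0.091, 0.0], [0.001, -0.002, -1.0]]
ft_force: [-5.7, -1.2, 2.9]
grip_width: -0.0002
```

```bash
python3 - <<'E'
from h import *
o=manip.get_obs(); print(o['tcp_pos'],o['ft_force'],o['time_s'])
E
```

```text
[ 0.49210677 -0.16914929  0.01139943] [-5.72486303 -1.21566988  2.94512503] 7.1667
```

Request:
apply_moves:
  plan: [4, 0.4, 0, 0, 0, 8, 0.7, 0, 0, 0, 12, 1.1, 0, 0, 0, 16, 1.4, 0, 0, 0, 20, 1.8, 0, 0, 0, 24, 2.1, 0, 0, 0]

```text
time_s: 7.67
tcp_pos: [0.5165, -0.1674, 0.0114]
eef_rot: [[-0.091, 0.996, -0.001], [0.996, 0.091, -0.0], [-0.0, -0.001, -1.0]]
ft_force: [-3.7, -3.3, 2.6]
grip_width: -0.0004
```

Request:
apply_moves:
  plan: [4, 0.4, 0, 0, 0, 8, 0.7, 0, 0, 0, 12, 1.1, 0, 0, 0, 16, 1.4, 0, 0, 0, 20, 1.8, 0, 0, 0, 24, 2.1, 0, 0, 0]

```text
time_s: 8.17
tcp_pos: [0.5411, -0.1651, 0.0113]
eef_rot: [[-0.091, 0.996, 0.0], [0.996, 0.091, -0.0], [-0.0, 0.0, -1.0]]
ft_force: [-2.5, -2.4, 0.3]
grip_width: 0.0004
```

Request:
apply_moves:
  plan: [3, 0.3, 0, 0, 0, 6, 0.5, 0, 0, 0, 9, 0.8, 0, 0, 0, 12, 1.1, 0, 0, 0, 14, 1.3, 0, 0, 0, 16, 1.4, 0, 0, 0]

```text
time_s: 8.67
tcp_pos: [0.5567, -0.1636, 0.0113]
eef_rot: [[-0.091, 0.996, -0.0], [0.996, 0.091, 0.0], [0.0, -0.0, -1.0]]
ft_force: [-2.5, -1.4, 0.6]
grip_width: -0.0003
```

Request:
apply_moves:
  plan: [1, 0.1, 0, 0, 0, 2, 0.2, 0, 0, 0, 3, 0.3, 0, 0, 0]

```text
time_s: 8.92
tcp_pos: [0.5596, -0.1633, 0.0113]
eef_rot: [[-0.091, 0.996, -0.0], [0.996, 0.091, 0.0], [0.0, -0.0, -1.0]]
ft_force: [-3.2, -1.7, -0.2]
grip_width: -0.0004
```

Request:
apply_moves:
  plan: [1, 0.1, 0, 0, 0, 2, 0.2, 0, 0, 0]

```text
time_s: 9.08
tcp_pos: [0.5616, -0.1632, 0.0113]
eef_rot: [[-0.091, 0.996, -0.0], [0.996, 0.091, 0.0], [0.0, -0.0, -1.0]]
ft_force: [-2.9, -2.5, -0.0]
grip_width: 0.0002
```

Request:
apply_moves:
  plan: [1, 0.1, 0, 0, 0, 2, 0.2, 0, 0, 0]

```text
time_s: 9.25
tcp_pos: [0.5637, -0.163, 0.0113]
eef_rot: [[-0.091, 0.996, -0.0], [0.996, 0.091, 0.0], [0.0, -0.0, -1.0]]
ft_force: [-2.8, -1.6, 0.1]
grip_width: 0.0002
```

Request:
apply_moves:
  plan: [0.5, 0, 0, 0, 0, 1, 0.1, 0, 0, 0]

```text
time_s: 9.42
tcp_pos: [0.5646, -0.1629, 0.0113]
eef_rot: [[-0.091, 0.996, -0.0], [0.996, 0.091, 0.0], [0.0, -0.0, -1.0]]
ft_force: [-2.1, -1.0, -0.3]
grip_width: -0.0003
```

Request:
apply_moves:
  plan: [0.5, 0, 0, 0, 0, 1, 0.1, 0, 0, 0]

```text
time_s: 9.58
tcp_pos: [0.5656, -0.1628, 0.0113]
eef_rot: [[-0.091, 0.996, -0.0], [0.996, 0.091, 0.0], [0.0, -0.0, -1.0]]
ft_force: [-2.4, -0.8, -0.2]
grip_width: -0.0003
```

Request:
apply_moves:
  plan: [0.5, 0, 0, 0, 0, 1, 0.1, 0, 0, 0]

```text
time_s: 9.75
tcp_pos: [0.5666, -0.1627, 0.0113]
eef_rot: [[-0.091, 0.996, -0.0], [0.996, 0.091, 0.0], [0.0, -0.0, -1.0]]
ft_force: [-2.7, -1.6, 0.2]
grip_width: -0.0004
```

Request:
apply_moves:
  plan: [0.5, 0, 0, 0, 0, 1, 0.1, 0, 0, 0]

```text
time_s: 9.92
tcp_pos: [0.5676, -0.1626, 0.0113]
eef_rot: [[-0.091, 0.996, -0.0], [0.996, 0.091, 0.0], [0.0, -0.0, -1.0]]
ft_force: [-2.7, -1.3, -0.1]
grip_width: 0.0001
```

Request:
apply_moves:
  plan: [0.5, 0, 0, 0, 0, 1, 0.1, 0, 0, 0]

```text
time_s: 10.08
tcp_pos: [0.5686, -0.1625, 0.0113]
eef_rot: [[-0.091, 0.996, -0.0], [0.996, 0.091, 0.0], [0.0, -0.0, -1.0]]
ft_force: [-2.3, -1.2, -1.0]
grip_width: -0.0001
```

Request:
apply_moves:
  plan: [0.5, 0, 0, 0, 0, 1, 0.1, 0, 0, 0]

```text
time_s: 10.25
tcp_pos: [0.5697, -0.1624, 0.0113]
eef_rot: [[-0.091, 0.996, 0.0], [0.996, 0.091, 0.0], [0.0, 0.0, -1.0]]
ft_force: [-2.5, -0.9, -0.5]
grip_width: -0.0
```

Request:
apply_moves:
  plan: [0.5, 0, 0, 0, 0, 1, 0.1, 0, 0, 0]

```text
time_s: 10.42
tcp_pos: [0.5707, -0.1623, 0.0113]
eef_rot: [[-0.091, 0.996, -0.0], [0.996, 0.091, 0.0], [0.0, -0.0, -1.0]]
ft_force: [-2.7, -1.1, -0.1]
grip_width: 0.0
```

Request:
apply_moves:
  plan: [0.5, 0, 0, 0, 0, 1, 0.1, 0, 0, 0]

```text
time_s: 10.58
tcp_pos: [0.5717, -0.1622, 0.0113]
eef_rot: [[-0.091, 0.996, -0.0], [0.996, 0.091, -0.0], [-0.0, -0.0, -1.0]]
ft_force: [-3.3, -0.6, -0.0]
grip_width: 0.0004
```

Request:
apply_moves:
  plan: [0.5, 0, 0, 0, 0, 1, 0.1, 0, 0, 0]

```text
time_s: 10.75
tcp_pos: [0.5724, -0.1621, 0.0113]
eef_rot: [[-0.091, 0.996, -0.001], [0.996, 0.091, 0.0], [0.0, -0.001, -1.0]]
ft_force: [-5.5, -2.1, 1.7]
grip_width: -0.0002
```

Bumper contact found at about x=0.5715; now fine steps.

Request:
apply_moves:
  plan: [0.5, 0, 0, 0, 0, 0.8, 0.1, 0, 0, 0]

```text
time_s: 10.92
tcp_pos: [0.5729, -0.1621, 0.0113]
eef_rot: [[-0.091, 0.996, -0.001], [0.996, 0.091, 0.0], [0.0, -0.001, -1.0]]
ft_force: [-7.3, -2.2, 1.2]
grip_width: 0.0002
```

Request:
apply_moves:
  plan: [0.4, 0, 0, 0, 0, 0.8, 0.1, 0, 0, 0]

```text
time_s: 11.08
tcp_pos: [0.5734, -0.1621, 0.0113]
eef_rot: [[-0.091, 0.996, -0.002], [0.996, 0.091, 0.0], [0.0, -0.002, -1.0]]
ft_force: [-8.7, -2.9, 3.7]
grip_width: 0.0
```

Request:
apply_moves:
  plan: [0.3, 0, 0, 0, 0, 0.6, 0.1, 0, 0, 0]

```text
time_s: 11.25
tcp_pos: [0.5737, -0.162, 0.0113]
eef_rot: [[-0.091, 0.996, -0.003], [0.996, 0.091, 0.0], [0.0, -0.003, -1.0]]
ft_force: [-10.3, -3.2, 3.5]
grip_width: 0.0001
```

Request:
apply_moves:
  plan: [0.3, 0, 0, 0, 0, 0.6, 0, 0, 0, 0]

```text
time_s: 11.42
tcp_pos: [0.574, -0.162, 0.0113]
eef_rot: [[-0.091, 0.996, -0.003], [0.996, 0.091, 0.0], [0.001, -0.003, -1.0]]
ft_force: [-12.1, -2.9, 4.5]
grip_width: -0.0
```

Request:
apply_moves:
  plan: [0.3, 0, 0, 0, 0, 0.5, 0, 0, 0, 0]

```text
time_s: 11.58
tcp_pos: [0.5743, -0.1619, 0.0113]
eef_rot: [[-0.091, 0.996, -0.004], [0.996, 0.091, 0.0], [0.001, -0.004, -1.0]]
ft_force: [-9.6, -0.3, 5.4]
grip_width: 0.0001
```

Request:
apply_moves:
  plan: [0.3, 0, 0, 0, 0, 0.5, 0.1, 0, 0, 0]

```text
time_s: 11.75
tcp_pos: [0.5748, -0.1617, 0.0113]
eef_rot: [[-0.091, 0.996, -0.004], [0.996, 0.091, 0.0], [0.001, -0.004, -1.0]]
ft_force: [-12.7, -1.5, 5.0]
grip_width: -0.0001
```

Force dropped 12.1→9.6 N and the side force vanished: the latch snapped in. Backing off straight, then up.

Request:
apply_moves:
  plan: [-1.5, -0.1, 0, 0, 0, -3, -0.3, 0, 0, 0, -6, -0.5, 0, 0, 0, -12, -1, 0, 0, 0, -20, -1.8, 0, 0, 0, -20, -1.8, 30, 0, 0, -20, -1.8, 70, 0, 0, -60, -2, 110, 0, 0, -100, -2, 130, 0, 0, -140, -2, 150, 0, 0, -140, -2, 150, 0, 0, -140, -2, 150, 0, 0]

```text
time_s: 12.75
tcp_pos: [0.4337, -0.1636, 0.1635]
eef_rot: [[-0.09, 0.996, 0.002], [0.996, 0.09, -0.002], [-0.002, 0.002, -1.0]]
ft_force: [0.6, -1.1, 0.3]
grip_width: 0.0001
```

```bash
python3 - <<'E'
from h import *
o=manip.get_obs(); print(o['tcp_pos'],o['ft_force'],o['time_s'])
s=shot('side','s5'); t=shot('top','t5')
a=cv2.resize(s['color'][200:300,270:380,::-1],None,fx=3.5,fy=3.5,interpolation=cv2.INTER_CUBIC)
b=cv2.resize(t['color'][150:250,295:360,::-1],None,fx=6,fy=6,interpolation=cv2.INTER_CUBIC)
W=np.zeros((600,790,3),np.uint8);W[:a.shape[0],:a.shape[1]]=a;W[:,400:]=b
cv2.imwrite('pics/c5.png',W)
d=np.abs(t['color'].astype(int)-np.load('pics/top0.npz')['color']).max(2)>40
print(cv2.connectedComponentsWithStats(d.astype(np.uint8))[2][1:][:, :].tolist()[:40])
E
```

```text
[ 0.43374607 -0.16357675  0.16353487] [ 0.56784908 -1.05501953  0.27572256] 12.75
[[317, 181, 22, 37, 271], [323, 187, 1, 1, 1], [319, 202, 3, 15, 24], [329, 206, 1, 4, 4], [329, 211, 2, 2, 3], [187, 223, 196, 197, 13542], [353, 233, 1, 1, 1], [237, 248, 1, 1, 1], [233, 250, 3, 4, 6], [225, 251, 19, 24, 73], [222, 256, 2, 2, 3], [229, 257, 1, 2, 2], [226, 259, 3, 2, 3], [224, 262, 2, 3, 3], [230, 262, 1, 1, 1], [232, 264, 1, 1, 1], [217, 267, 5, 6, 10], [214, 270, 2, 1, 2], [224, 276, 3, 3, 3], [336, 296, 2, 3, 4], [336, 301, 1, 1, 1], [334, 302, 2, 2, 2], [329, 305, 2, 1, 2], [321, 311, 22, 37, 146], [234, 312, 1, 1, 1], [335, 318, 1, 1, 1], [10, 323, 135, 97, 7016], [301, 337, 1, 1, 1], [305, 353, 2, 2, 3], [310, 353, 1, 1, 1], [294, 367, 2, 1, 2], [298, 366, 1, 1, 1], [208, 369, 1, 1, 1], [296, 368, 2, 2, 3], [300, 369, 5, 6, 13], [314, 380, 1, 1, 1], [319, 381, 1, 1, 1], [252, 415, 2, 3, 3], [120, 419, 3, 1, 3]]
```

View pics/c5.png

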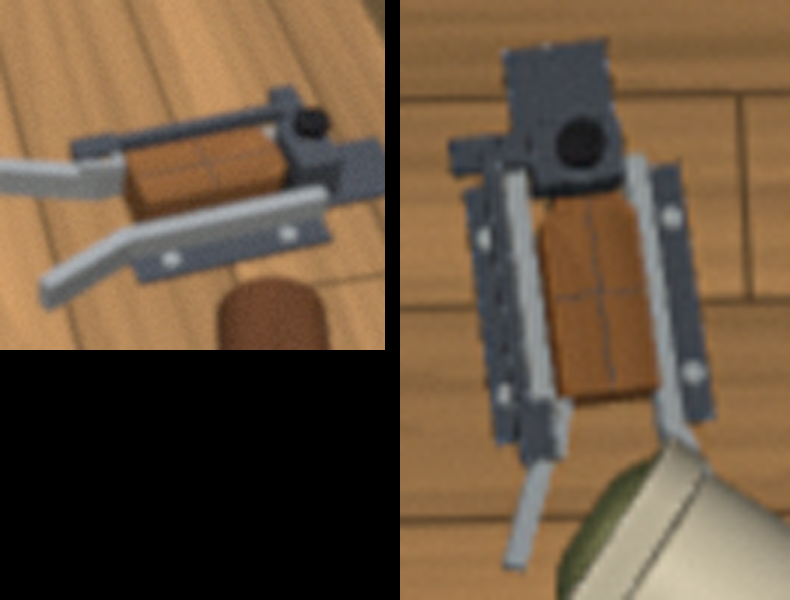

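The latch wedge sits out behind the tail at (563,425) and the nose is on the bumper. Next, a quick check that the gouges and the rest did not move, then hand in.

```bash
python3 - <<'E'
from h import *
a=np.load('pics/side0.npz')['color'].astype(int); b=np.load('pics/s5.npz')['color'].astype(int)
d=(np.abs(a-b).max(2)>40).astype(np.uint8)
for n,(x0,y0,x1,y1) in dict(gouge1=(200,270,242,360),gouge2=(248,295,272,380),mallet=(325,275,370,390),offcut=(275,150,305,178),foot=(330,160,360,185),pot=(292,122,325,160),tin=(185,138,215,162)).items(): print(n,d[y0:y1,x0:x1].sum())
f=manip.grab_frame('wrist'); cv2.imwrite('pics/w5.png',f['color'][:,:,::-1])
o=manip.get_obs(); print(o['time_s']); manip.hand_in()
E
```

```text
gouge1 0
gouge2 0
mallet 0
offcut 0
foot 0
pot 0
tin 106
12.9
the job is handed in; nothing more can be done
```

The blank is loaded in the nest, nose first, with the latch snapped in behind its tail, and I handed the job in at 12.9 s.

- **Loading:** I gripped the blank across its width, set it in the funnel mouth, and pushed it from behind with shut fingers. One gouge's tip lay right behind the tail, so I started the push above it and lowered once past.
- **Feel:** Drag before the bumper was about 3 N, and the bumper was touched at about x = 0.5715. The push reached 12.1 N, then fell to 9.6 N as the side force vanished, which was the latch snapping in. The highest reading was 12.7 N, well under the 22 N bruising limit.
- **Final pictures:** After I backed off, the nose was on the bumper and the latch stood out behind the tail. The gripper was clear of everything.
- **Bystanders:** Comparing side pictures before and after showed no change at either gouge, the mallet, the offcut, the bun foot or the glue pot. The check of the wax tin area did not agree: 106 pixels differed there. The arm never went near the tin low down, so I suspect its shadow or changed position, but I handed in without looking closer.

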